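# Restock and lock the tea-tin display case

### The arm

A 6-joint arm with a two-finger parallel gripper is mounted at the origin on the work surface. World frame = base frame: x ahead of the robot, y to its left, z up, the work surface at z = 0. Lengths are in mm, angles in degrees, forces in N, time in s.
With the tool pointing down it reaches from about 350 to 850 mm from the base axis. Payload 8.1 kg.
Tool frame: the origin (TCP) lies on the centre line of the jaws, within the pads' length; the fingertips stand 14 mm ahead of it and the grasp point (between the pads) lies 5 mm behind it; z points along the fingers, y is the line along which they close (so a half turn about z gives the same grasp; the last joint's range is limited). The gripper opens to 85 mm and grips with 20 to 120 N. Pads are 22 mm wide; open, the fingers measure 114 mm over their backs; the gripper's body (76 mm by 85 mm) begins 54 mm behind the grasp point. The pads swing forward as they close: fully open they stand 13 mm farther back than shut.
Start: joints at [59.393, 7.471, 85.268, -0, 87.261, -4.893], TCP at [260.311, 540.596, 245.292] pointing down, gripper open.
Joint ranges: [-169.43, 169.43], [-51.17, 129.36], [1.28, 143.12], [-76.62, 256.62], [0, 156.53], [-152.29, 152.29]. Speed limits (degrees/s): [136.94, 136.94, 159.86, 180, 180, 180].

### API

Orientations are given as [roll, pitch, yaw] about the fixed x, y, z axes, in that order (R = Rz(yaw) Ry(pitch) Rx(roll)).
In Python, from bench import sense, snapshot, camera_info, hand_in gives the robot as it stands. The module is installed in compiled form; this text tells all that it offers.
- The arm moves only by the tool apply_moves, never from a script. Its argument "deltas" is a list of rows, each a list of 7 numbers: the shift along the tool's x, y, z scaled (see below), then the turn, a rotation vector about the tool's x, y, z scaled (see below), then the opening, from 0 (shut) to 1 (fully open). In form: [[dx, dy, dz, ax, ay, az, claw], ...]. A call has 1 to 8 rows; each row shifts and turns the commanded pose from where the row before left it, along the tool's axes as they then stand; what a row does not reach is not made up. The controller multiplies each number of a shift by 0.03 m and each number of a turn by 0.08 rad. A row lasts 1/8 s, in which the tool goes at most 62.5 mm and 10.7 degrees, less where a joint would pass 70% of its speed; a pose out of reach is approached as far as the arm can. A call with a number of a shift or a turn outside -1 to 1 is refused whole. A call with a gripper value outside its range is refused whole. The fingers move at their own pace and stop on an object; "grip_force" is the grip in N (left out, the last holds). Time passes only in rows, so rows that do not move let the fingers close. It gives the time, the measured TCP pose, the force, the opening and the grip force at its end, in the units of the state.
- sense(): the state, without advancing time (a new reading comes with each control period).
- snapshot(name): name is "scene" or "top" or "wrist"; returns the picture (480x640x3 uint8, red, green, blue); there is no depth.
- camera_info(name): a dict with "vertical_fov" (degrees; the focal length in pixels is half the picture's height over the tangent of half this angle, whatever the lens; pixels are square), "cx", "cy" (the principal point, pixels), "origin" and "rotation" of the camera in the world; the wrist camera has in their place "tool_from_camera" (4x4, takes a point from camera to tool coordinates, whose origin is the TCP and whose axes are the flange's). Camera axes: x right, y up, looking along -z (the intrinsics and any distortion apply to the point x, -y, -z); pixel columns grow to the right and rows downward; lengths in mm; the calibration is good to about 2 mm. A picture is of the moment at which its call begins: read the wrist's pose just before it. camera_info takes no time and is no camera call.
- hand_in(): hands the job in; it is judged then, once.
The state is a dict: "time": time; "joint_pos": joint angles; "qd": joint speeds; "joint_efforts": joint torques, N m; "tool_pos": TCP position; "tcp_rot": TCP orientation; "ft_force": force on the tool from outside, world axes, zero at the start; "wrist_torque": the same for the moment, N m; "finger_gap": finger opening in mm; "grip_force": force on a finger pad.
Only numpy, scipy, OpenCV 4.12 (cv2) and the standard library are available. Lean on these libraries where they do the work, as an engineer would, in place of code of your own. Each camera call takes 0.05 s, during which the arm holds its last target. There are 200 camera calls.

### The job

Restock the display case on the shop counter: turn the lock knob until it clicks open, draw the tray out by its handle, and stand every tea tin from the counter upright on the tray floor. Then slide the loaded tray fully home and turn the knob back until it clicks shut. Leave the doll, the gift box and the price card where they are.

Things in the scene. Friction and masses are not known exactly. Their poses are not given: they have to be found in the camera images.
- case: Low counter-top display case, clear panes and roof, fixed. Origin on the counter; its +y is the way the tray comes out, z up. Base plate 6 mm thick, x +-100, y -210..200 mm. The housing covers y -212..-12, x +-100 (inside x +-90), its mouth at y -12, its roof at z 70 to 78 mm. The part of the base plate before the mouth is an open apron.
- apron (a point): Where the tray's origin lies when fully drawn out: case x 0, y 70, z 6 mm, on the apron. The tray then is clear of the roof, with 45 mm of apron left beyond its front panel; there is no end stop. A guide rail (10 wide, top at z 14) runs along each side of the apron, 4 mm from the tray.
- bolt_tip (a point): Lower tip of the lock's steel bolt, 8 mm thick, at case x 60, y -21 mm, coming down through the roof out of a brass block that stands up to z 100. Locked, its tip is at z 50, in front of the tray's front panel (top at z 60); unlocked, at z 66. It cannot come down while the tray is more than about 7 mm short of fully home.
- tray: Dark wooden tray with a blue inlay, loose, 500 g, sliding on the base plate. Origin: centre of its underside; axes as the case's. Outside 170 x 170 mm, floor 4 thick, inside x, y +-80; side and back walls 12 high, front panel (at +y, 172 wide) 54 high. It starts empty and fully home, against the case's back: tray origin at about y -115 to -117 mm in the case frame.
- tray_grip (a point): Where to grip the tray's handle: a brass bar 16 wide (x) by 16 high that sticks out 90 mm from the front panel along +y; this point is 62 mm from the panel, 147 mm from the tray's origin, 26 mm above the tray's underside. Pinch it from above, closing across x. With the tray home it is about 44 mm before the case's mouth.
- lock_grip (a point): Where to grip the lock knob: on its vertical axis, at case x 0, y -110, z 110 mm. Brass bar grip 42 long, 14 wide, top at z 122, on a 44 mm disc (top at z 92). The point turns with the knob; its x axis is the bar's long axis (along the case's x when locked). A black line marks the bar's +x end: it points to the red dot when locked, to the green dot when unlocked.
- lock (a joint): Angle of the lock knob, rad: 0 locked, 1.4 unlocked, growing anticlockwise seen from above; stops at -0.12 and 1.52. Detented: it rests at 0 and at 1.4; a spring resists with up to 0.17 N m until the crest at 0.7, past which it clicks over by itself; let go before that, it springs back. It moves the bolt.
- tin_red: Tea tin (red, brass lid, paper band), upright round cylinder 44 mm in diameter, 48 mm high, about 120 g, rigid; origin at the centre of its underside, z up. May be absent.
- tin_blue: Tea tin (blue, steel lid, paper band), upright round cylinder 44 mm in diameter, 48 mm high, about 120 g, rigid; origin at the centre of its underside, z up. May be absent.
- tin_green: Tea tin (green, brass lid, paper band), upright round cylinder 44 mm in diameter, 48 mm high, about 120 g, rigid; origin at the centre of its underside, z up. May be absent.
- tin_yellow: Tea tin (yellow, steel lid, paper band), upright round cylinder 44 mm in diameter, 48 mm high, about 120 g, rigid; origin at the centre of its underside, z up. May be absent.
- tin_white: Tea tin (white, brass lid, paper band), upright round cylinder 44 mm in diameter, 48 mm high, about 120 g, rigid; origin at the centre of its underside, z up. May be absent.
- tin_copper: Tea tin (copper-coloured, steel lid, paper band), upright round cylinder 44 mm in diameter, 48 mm high, about 120 g, rigid; origin at the centre of its underside, z up. May be absent.
- doll: Bystander: turned wooden doll, 48 mm across, 102 mm high; origin at its foot.
- giftbox: Bystander: wrapped gift box 100 x 150 x 45 mm with a red band; origin at the centre of its underside.
- cardstand: Bystander: blank price card (80 wide, top at 72 mm) in a wooden foot 40 x 70 mm; origin at the centre of its underside.
Not all that is in view belongs to the job. What is shaped like the tin_red but turquoise is not meant.

How it is judged:
By the outcome, as a careful person would: the job done as asked, in the order asked, and still so for the second after the job is handed in, with the robot touching nothing.
Of tin_red, tin_blue, tin_green, tin_yellow, tin_white, tin_copper only 3 to 5 are there at a start; the rules pass over those that are not, and their reading is None.
At some moment in a run one of tin_red, tin_blue, tin_green, tin_yellow, tin_white, tin_copper may be knocked a few centimetres aside while the robot is not near it.
It also fails if it takes over 210 s, if anything falls off the work surface, if the arm or the gripper's body presses on something with over 40 N, if the wrist force passes 120 N, or if a joint passes its speed limit or range.

## Working session

There is one attempt and no reset: what is moved stays moved. The work goes in short steps, Python scripts to look and compute and a tool call to move; the robot and the scene stay as the last step left them, time stands still between calls to the robot, and variables do not carry over. Pictures are saved under pics/ and viewed, at most 14 in all, crops included, and the job is handed in when it is done.

Besides the shell and the picture viewer there is one more tool, called in YAML: its name, and indented under it one key for each argument. apply_moves: Moves the arm, as the interface text tells. Its arguments: {"type":"object","properties":{"deltas":{"type":"array"},"grip_force":{"type":"number"}},"required":["deltas"]}

```bash
mkdir -p pics
python3 - <<'E'
from bench import *
import cv2
print(sense())
for n in("scene","top","wrist"):
    print(n,camera_info(n))
for n in("scene","top"):
    cv2.imwrite(f"pics/{n}0.png",snapshot(n)[:,:,::-1])
E
```

```text
{'time': 0.0, 'joint_pos': array([ 5.93934999e+01,  7.51501513e+00,  8.53315148e+01,  1.77689172e-03,
        8.72611860e+01, -4.89328235e+00]), 'qd': array([-0.02880301,  0.03849789, -0.01981444, -0.07233124, -0.01171981,
        0.06643387]), 'joint_efforts': array([-1.37905565e-03, -5.69399750e+01, -5.00549912e+01, -4.51427641e-04,
        1.47195352e-02, -5.08418054e-05]), 'tool_pos': array([260.01795748, 540.13579619, 244.22395294]), 'tcp_rot': array([-1.79892828e+02, -1.09564023e-02,  1.54286685e+02]), 'ft_force': array([-0.01013109, -0.65277258,  0.39351537]), 'wrist_torque': array([-0.00992223,  0.00607479,  0.03115176]), 'grip_force': 0.0, 'finger_gap': 85.249336249829}
scene {'vertical_fov': 52.2328238241152, 'cx': 316.90498171042583, 'cy': 233.56914515624223, 'origin': array([1038.00656842,  693.7434368 ,  727.57429527]), 'rotation': array([ 49.36544597,  -0.52558856, 142.32591975])}
top {'vertical_fov': 45.24484651577785, 'cx': 321.13187891104457, 'cy': 238.6269474384785, 'origin': array([ 481.54110667,   99.62796216, 1089.07799801]), 'rotation': array([  6.46190011,  -0.63716092, -91.01740085])}
wrist {'vertical_fov': 58.240679244094444, 'cx': 321.0720420166118, 'cy': 241.3320381113412, 'tool_from_camera': array([[ 1.52876384e-04,  9.45467518e-01,  3.25716363e-01,
         8.38463091e+01],
       [ 9.99999808e-01, -3.40115974e-04,  5.17911500e-04,
         2.89427775e-03],
       [ 6.00449838e-04,  3.25716222e-01, -9.45467388e-01,
        -1.29718811e+02],
       [ 0.00000000e+00,  0.00000000e+00,  0.00000000e+00,
         1.00000000e+00]])}
```

View pics/top0.png

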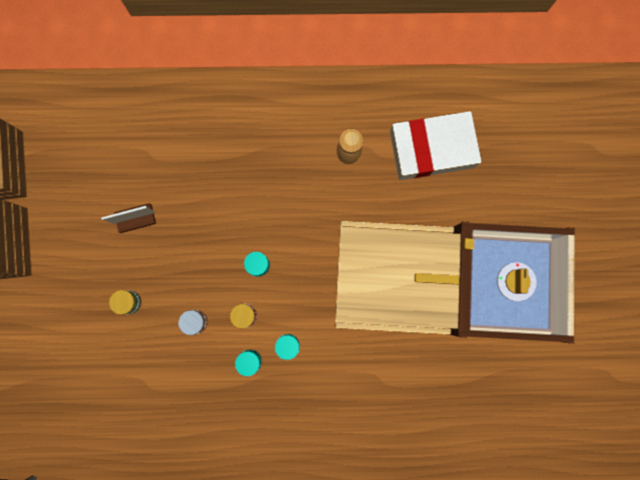

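View pics/scene0.png

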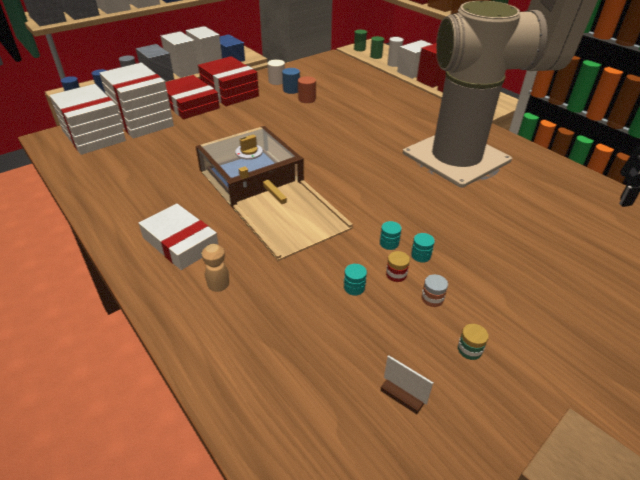

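The top view shows the case at right (knob about (517,282), handle bar (415..460,279)), with the doll, gift box and card apart from it. The tin candidates are a brass lid at (242,316), a steel lid at (191,322), a brass lid at (122,302), and three turquoise decoys at (256,264), (287,347) and (247,363). I'll confirm with enlarged crops.

```bash
cat > h.py <<'E'
import numpy as np, cv2
from scipy.spatial.transform import Rotation as R
from bench import *
def cam(n, s=None):
    c=camera_info(n); f=240/np.tan(np.radians(c['vertical_fov']/2))
    if n=='wrist':
        s=s or sense(); T=np.array(c['tool_from_camera']); Rt=R.from_euler('xyz',s['tcp_rot'],degrees=True).as_matrix()
        return f,c['cx'],c['cy'],Rt@T[:3,:3],np.array(s['tool_pos'])+Rt@T[:3,3]
    return f,c['cx'],c['cy'],R.from_euler('xyz',c['rotation'],degrees=True).as_matrix(),np.array(c['origin'])
def px(C,u,v,z):
    f,cx,cy,M,o=C; d=M@np.array([(u-cx)/f,-(v-cy)/f,-1]); return (o+d*(z-o[2])/d[2])
def proj(C,p):
    f,cx,cy,M,o=C; q=M.T@(np.array(p)-o); return np.array([cx-f*q[0]/q[2], cy+f*q[1]/q[2]])
E
python3 - <<'E'
from h import *
a=cv2.imread('pics/top0.png');b=cv2.imread('pics/scene0.png')
cv2.imwrite('pics/c1.png',cv2.resize(a[210:350,325:585],(780,420),interpolation=cv2.INTER_CUBIC))
cv2.imwrite('pics/c2.png',cv2.resize(b[210:370,330:510],(675,600),interpolation=cv2.INTER_CUBIC))
C=cam('top')
for n,u,v,z in [('red',242,316,48),('steel',191,322,48),('green',122,302,48),('t1',256,264,48),('t2',287,347,48),('t3',247,363,48),('knob',517,282,92),('doll',351,140,102)]: print(n,px(C,u,v,z).round(1))
# cross-check: scene view lids
C=cam('scene')
for n,u,v in [('red',398.5,260),('steel',435.5,284),('green',474,334)]: print(n,px(C,u,v,48).round(1))
E
```

```text
red [462.3 230.   48. ]
steel [453.3 321.   48. ]
green [491.  444.4  48. ]
t1 [555.  204.5  48. ]
t2 [406.1 150.2  48. ]
t3 [379.5 221.4  48. ]
knob [ 513.  -251.8   92. ]
doll [766.9  31.  102. ]
red [468.  234.2  48. ]
steel [458.7 324.2  48. ]
green [495.3 445.   48. ]
```

View pics/c1.png

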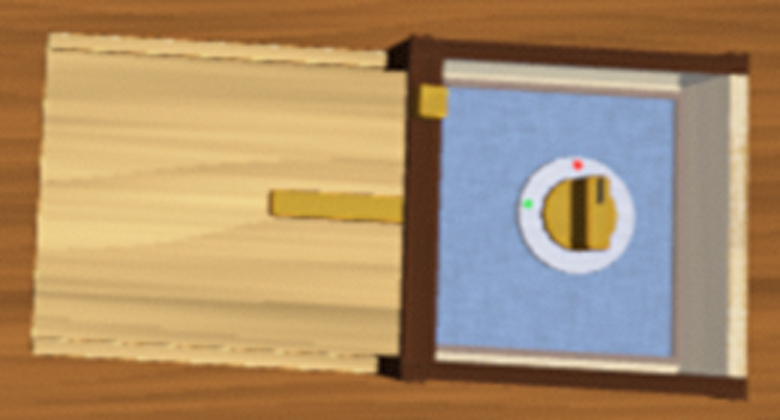

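View pics/c2.png

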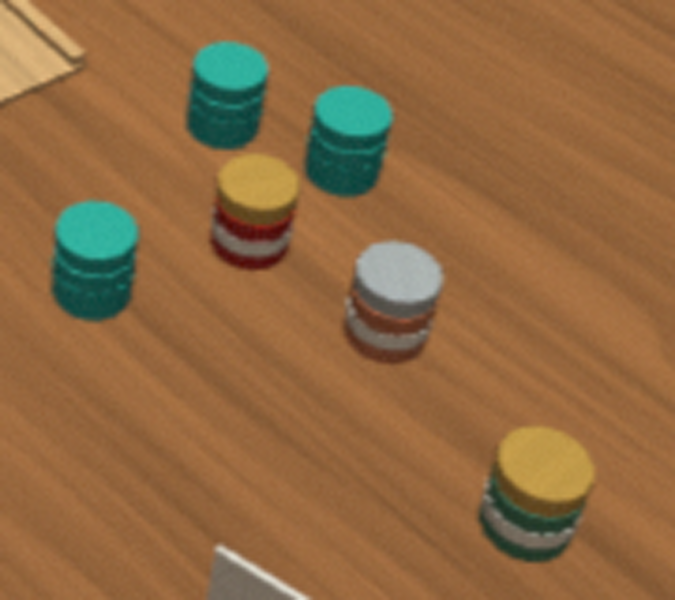

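The crops show three wanted tins: red with a brass lid (top 242,316), copper with a steel lid (191,322) and green with a brass lid (122,302). The three turquoise ones are decoys. The knob's black line points to the red dot, so it is locked. Next I fit the case pose.

Run:
```python
from h import *
from scipy.optimize import least_squares
C=cam('top')
P=[((413,37),(100,-12,78)),((408,380),(-100,-12,78)),((748,57),(100,-212,78)),((745,398),(-100,-212,78)),
((48,36),(100,200,14)),((34,352),(-100,200,14)),((580,213),(0,-110,92)),((268,190),(8,60,40)),((268,216),(-8,60,40)),((597,213),(0,-110,122))]
uv=np.array([[(a+.5)/3-.5+325,(b+.5)/3-.5+210] for (a,b),_ in P]);X=np.array([p for _,p in P],float)
def W(t,X):
    M=R.from_euler('z',t[2]).as_matrix(); return X@M.T+[t[0],t[1],0]
r=lambda t:(np.array([proj(C,p) for p in W(t,X)])-uv).ravel()
s=least_squares(r,[513,-140,0],loss='soft_l1',x_scale=[1,1,.01])
print(s.x[:2],np.degrees(s.x[2]));print(r(s.x).reshape(-1,2).round(1))
for n,p in dict(knob=(0,-110,110),grip=(0,31.5,32),apron=(0,70,6)).items(): print(n,W(s.x,np.array([p],float)).round(1))
```

```text
[ 522.12505868 -144.37026243] -4.105939921304909
[[-0.9  0.3]
 [-2.3 -0.3]
 [-0.5 -0.2]
 [ 0.  -0.1]
 [ 0.1 -0.8]
 [-0.7  0.9]
 [ 0.3  0.6]
 [ 1.5 -0.1]
 [ 1.1  0. ]
 [ 0.9 -0.1]]
knob [[ 514.2 -254.1  110. ]]
grip [[ 524.4 -113.    32. ]]
apron [[527.1 -74.5   6. ]]
```

apply_moves:
  deltas:
    - [-0.95,-1,0,0,0,0,1]
    - [-0.95,-1,0,0,0,0,1]
    - [-0.95,-1,0,0,0,0,1]
    - [-0.95,-1,0,0,0,0,1]
    - [-0.95,-1,0,0,0,0,1]
    - [-0.95,-1,0,0,0,0,1]
    - [-0.95,-1,0,0,0,0,1]
    - [-0.95,-1,0,0,0,0,1]

```text
time: 1.1
tool_pos: [361.6, 224.1, 244.9]
tcp_rot: [-180.0, -0.0, 154.3]
ft_force: [1.1, -0.5, 0.4]
finger_gap: 85.3
grip_force: 0.0
```

apply_moves:
  deltas:
    - [-0.95,-1,0,0,0,0,1]
    - [-0.95,-1,0,0,0,0,1]
    - [-0.95,-1,0,0,0,0,1]
    - [-0.95,-1,0,0,0,0,1]
    - [-0.95,-1,0,0,0,0,1]
    - [-0.95,-1,0,0,0,0,1]
    - [-0.95,-1,0,0,0,0,1]
    - [-0.95,-1,0,0,0,0,1]

```text
time: 2.1
tool_pos: [462.9, -91.1, 245.0]
tcp_rot: [180.0, -0.0, 154.3]
ft_force: [0.2, 0.2, -0.1]
finger_gap: 85.1
grip_force: 0.0
```

apply_moves:
  deltas:
    - [-0.95,-1,0,0,0,0,1]
    - [-0.95,-1,0,0,0,0,1]
    - [-0.95,-1,0,0,0,0,1]
    - [-0.95,-1,0,0,0,0,1]
    - [0,0,0,0,0,1,1]
    - [0,0,0,0,0,1,1]
    - [0,0,0,0,0,1,1]
    - [0,0,0,0,0,1,1]

```text
time: 3.1
tool_pos: [513.2, -247.2, 244.6]
tcp_rot: [-180.0, -0.1, 135.8]
ft_force: [-0.5, 1.0, -0.2]
finger_gap: 85.6
grip_force: 0.0
```

apply_moves:
  deltas:
    - [0,0,0,0,0,1,1]
    - [0,0,0,0,0,1,1]
    - [0,0,0,0,0,1,1]
    - [0,0,0,0,0,1,1]
    - [0,0,0,0,0,1,1]
    - [0,0,0,0,0,1,1]
    - [0,0,0,0,0,1,1]
    - [0,0,0,0,0,1,1]

```text
time: 4.1
tool_pos: [513.3, -247.1, 244.7]
tcp_rot: [-180.0, -0.0, 99.1]
ft_force: [0.1, 0.3, 0.9]
finger_gap: 85.4
grip_force: 0.0
```

apply_moves:
  deltas:
    - [0,0,0,0,0,1,1]
    - [0,0,0,0,0,1,1]
    - [0,0,0,0,0,1,1]
    - [0,0,0,0,0,1,1]
    - [0,0,0,0,0,1,1]
    - [0,0,0,0,0,1,1]
    - [0,0,0,0,0,1,1]
    - [0,0,0,0,0,1,1]

```text
time: 5.1
tool_pos: [513.2, -247.1, 244.7]
tcp_rot: [-179.9, -0.0, 62.5]
ft_force: [-0.4, 0.3, -0.6]
finger_gap: 85.5
grip_force: 0.0
```

apply_moves:
  deltas:
    - [0,0,0,0,0,1,1]
    - [0,0,0,0,0,1,1]
    - [0,0,0,0,0,1,1]
    - [0,0,0,0,0,1,1]
    - [0,0,0,0,0,1,1]
    - [0,0,0,0,0,1,1]
    - [0,0,0,0,0,1,1]
    - [0,0,0,0,0,1,1]

```text
time: 6.1
tool_pos: [513.3, -247.1, 244.7]
tcp_rot: [-180.0, 0.0, 25.8]
ft_force: [-0.2, 1.0, -0.9]
finger_gap: 85.3
grip_force: 0.0
```

apply_moves:
  deltas:
    - [0,0,0,0,0,1,1]
    - [0,0,0,0,0,1,1]
    - [0,0,0,0,0,1,1]
    - [0,0,0,0,0,1,1]
    - [0,0,0,0,0,1,1]
    - [0,0,0,0,0,1,1]
    - [0,0,0,0,0,0.5,1]
    - [0,0,0,0,0,0,1]

```text
time: 7.1
tool_pos: [513.3, -247.2, 244.8]
tcp_rot: [-180.0, 0.0, -3.8]
ft_force: [-0.0, 0.0, 0.4]
finger_gap: 85.6
grip_force: 0.0
```

Run:
```python
from h import *
import json
s=sense(); cv2.imwrite('pics/w1.png',snapshot('wrist')[:,:,::-1])
json.dump({k:np.array(v).tolist() for k,v in s.items()},open('w1.json','w'))
print(s['time'],s['tool_pos'],s['tcp_rot'],s['joint_pos'].round(1))
C=cam('wrist',s)
def W(p): return R.from_euler('z',-4.106,degrees=True).apply(p)+[522.1,-144.4,0]
for n,p in dict(barP=(21,-110,122),barM=(-21,-110,122),disc=(0,-110,92),bolt=(60,-21,100)).items(): print(n,proj(C,W(p)).round(1))
```

```text
7.1 [ 513.2931199  -247.17077778  244.77909072] [-1.79974739e+02  4.81440415e-02 -3.83523807e+00] [-30.9   2.9  90.2   0.   87.   63. ]
barP [332.4 201.4]
barM [331.5 266.2]
disc [330.9 220.9]
bolt [188.6 130.8]
```

View pics/w1.png

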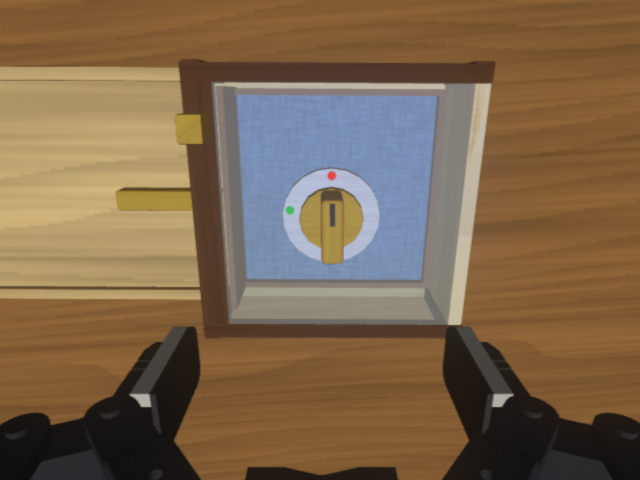

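The wrist view shows the knob bar at (332,200)–(332,264), within about 1 px of the prediction. Now I descend and grip the knob.

apply_moves:
  deltas:
    - [0.055,0.23,0,0,0,0.06,1]
    - [0,0,1,0,0,0,0.6]
    - [0,0,1,0,0,0,0.6]
    - [0,0,1,0,0,0,0.6]
    - [0,0,0.75,0,0,0,0.6]
    - [0,0,0.75,0,0,0,0.6]
    - [0,0,0,0,0,0,0.6]

```text
time: 8.02
tool_pos: [513.2, -253.8, 108.0]
tcp_rot: [-179.9, 0.2, -4.1]
ft_force: [0.1, -0.3, 0.8]
finger_gap: 51.4
grip_force: 0.0
```

apply_moves:
  deltas:
    - [0,0,0,0,0,0,0]
    - [0,0,0,0,0,0,0]
    - [0,0,0,0,0,0,0]
    - [0,0,0,0,0,0,0]
    - [0,0,0,0,0,0,0]
    - [0,0,0,0,0,0,0]
  grip_force: 70

```text
time: 8.78
tool_pos: [515.7, -254.1, 112.1]
tcp_rot: [180.0, -0.1, -4.1]
ft_force: [-0.4, 3.8, 5.7]
finger_gap: 12.5
grip_force: 69.1
```

apply_moves:
  deltas:
    - [0,0,0,0,0,-1,0]
    - [0,0,0,0,0,-1,0]
    - [0,0,0,0,0,-1,0]
    - [0,0,0,0,0,-1,0]
    - [0,0,0,0,0,-1,0]
    - [0,0,0,0,0,-1,0]
    - [0,0,0,0,0,-1,0]
    - [0,0,0,0,0,-1,0]

```text
time: 9.78
tool_pos: [515.7, -253.9, 112.1]
tcp_rot: [179.9, -0.1, 32.7]
ft_force: [-1.8, 5.8, 6.3]
finger_gap: 12.4
grip_force: 69.1
```

apply_moves:
  deltas:
    - [0,0,0,0,0,-1,0]
    - [0,0,0,0,0,-1,0]
    - [0,0,0,0,0,-1,0]
    - [0,0,0,0,0,-1,0]
    - [0,0,0,0,0,-1,0]
    - [0,0,0,0,0,-1,0]
    - [0,0,0,0,0,-1,0]
    - [0,0,0,0,0,-1,0]

```text
time: 10.78
tool_pos: [515.5, -253.7, 112.1]
tcp_rot: [179.9, -0.1, 69.4]
ft_force: [-1.7, 6.0, 7.7]
finger_gap: 12.7
grip_force: 69.3
```

apply_moves:
  deltas:
    - [0,0,0,0,0,-1,0]
    - [0,0,0,0,0,-0.5,0]
    - [0,0,0,0,0,0,0]
    - [0,0,0,0,0,0,0]

```text
time: 11.28
tool_pos: [515.5, -253.7, 112.1]
tcp_rot: [179.9, -0.1, 76.1]
ft_force: [-2.3, 6.9, 7.8]
finger_gap: 12.5
grip_force: 69.3
```

apply_moves:
  deltas:
    - [0,0,0,0,0,0,0.6]
    - [0,0,0,0,0,0,0.6]
    - [0,0,0,0,0,0,0.6]
    - [0,0,-1,0,0,0,0.6]
    - [0,0,-1,0,0,-1,0.6]
    - [0,0,-1,0,0,-1,0.6]
    - [0,0,-1,0,0,-0.14,0.6]
    - [0,0,0,0,0,0,0.6]

```text
time: 12.28
tool_pos: [516.2, -255.4, 233.6]
tcp_rot: [179.7, 0.2, 85.9]
ft_force: [-0.7, 0.1, -0.0]
finger_gap: 51.0
grip_force: 0.0
```

apply_moves:
  deltas:
    - [1,-0.04,0,0,0,0,0.6]
    - [1,0,0,0,0,0,0.6]
    - [1,0,0,0,0,0,0.6]
    - [1,0,0,0,0,0,0.6]
    - [1,0,0,0,0,0,0.6]
    - [0,0,0,0,0,0,0.6]
    - [0,0,0,0,0,0,0.6]

```text
time: 13.15
tool_pos: [523.9, -104.9, 229.4]
tcp_rot: [-179.9, 0.0, 85.9]
ft_force: [0.3, 0.7, 1.0]
finger_gap: 51.2
grip_force: 0.0
```

Run:
```python
from h import *
s=sense(); a=snapshot('wrist')[:,:,::-1];t=snapshot('top')[:,:,::-1]
k=cv2.resize(t[250:315,395:560],(640,252),interpolation=cv2.INTER_CUBIC)
cv2.imwrite('pics/w2.png',cv2.resize(np.vstack([a,k]),None,fx=.8,fy=.8))
print(s['time'],s['tool_pos'],s['tcp_rot'],s['joint_pos'].round(1))
C=cam('wrist',s)
def W(p): return R.from_euler('z',-4.106,degrees=True).apply(p)+[522.1,-144.4,0]
for n,p in dict(tipP=(8,60,40),tipM=(-8,60,40),g=(0,42,40)).items(): print(n,(proj(C,W(p))*.8).round(1))
```

```text
13.15 [ 523.92364136 -104.92477207  229.44455937] [-1.79937636e+02  1.13484376e-02  8.59080946e+01] [-16.8  -2.2  96.9  -0.   85.4 -12.7]
tipP [266.6 145.9]
tipM [249.5 145.8]
g [258.  164.6]
```

View pics/w2.png

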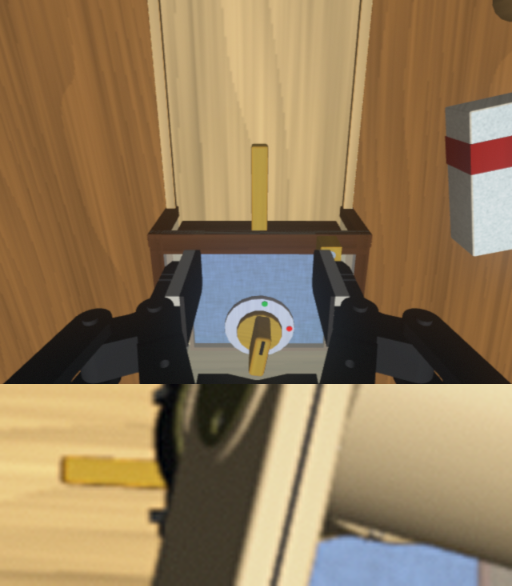

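The picture shows the knob's black line pointing to the green dot, so it is open. The handle tip at (251–268,144) is about 1.4 mm to +x of the prediction. I'll descend onto the handle.

apply_moves:
  deltas:
    - [0.085,0.075,1,0,0,0,0.6]
    - [0,0,1,0,0,0,0.6]
    - [0,0,1,0,0,0,0.6]
    - [0,0,1,0,0,0,0.6]
    - [0,0,1,0,0,0,0.6]
    - [0,0,0.8,0,0,0,0.6]
    - [0,0,0.8,0,0,0,0.6]
    - [0,0,0,0,0,0,0.6]

```text
time: 14.25
tool_pos: [524.6, -102.5, 30.0]
tcp_rot: [-179.7, -0.0, 85.8]
ft_force: [-0.1, -0.2, -0.0]
finger_gap: 51.1
grip_force: 0.0
```

apply_moves:
  deltas:
    - [0,0,0,0,0,0,0]
    - [0,0,0,0,0,0,0]
    - [0,0,0,0,0,0,0]
    - [0,0,0,0,0,0,0]
    - [0,0,0,0,0,0,0]
    - [0,0,0,0,0,0,0]
  grip_force: 50

```text
time: 15.0
tool_pos: [527.7, -102.6, 33.5]
tcp_rot: [179.9, 0.0, 85.9]
ft_force: [-0.6, -1.5, 5.8]
finger_gap: 14.7
grip_force: 52.6
```

apply_moves:
  deltas:
    - [0.25,0,0,0,0,0,0]
    - [0.5,0,0,0,0,0,0]
    - [0.5,0,0,0,0,0,0]
    - [0.5,0,0,0,0,0,0]
    - [0.5,0,0,0,0,0,0]
    - [0.5,0,0,0,0,0,0]
    - [0.5,0,0,0,0,0,0]

```text
time: 15.88
tool_pos: [534.6, -5.5, 33.3]
tcp_rot: [179.9, 0.1, 85.9]
ft_force: [-0.2, -4.6, 4.5]
finger_gap: 15.0
grip_force: 52.4
```

apply_moves:
  deltas:
    - [0.5,0,0,0,0,0,0]
    - [0.5,0,0,0,0,0,0]
    - [0.5,0,0,0,0,0,0]
    - [0.5,0,0,0,0,0,0]
    - [0.5,0,0,0,0,0,0]
    - [0.3,0,0,0,0,0,0]
    - [0.15,0,0,0,0,0,0]
    - [0,0,0,0,0,0,0]

```text
time: 16.88
tool_pos: [540.9, 83.3, 33.3]
tcp_rot: [179.9, 0.0, 85.9]
ft_force: [-1.6, -1.7, 6.2]
finger_gap: 14.9
grip_force: 52.6
```

apply_moves:
  deltas:
    - [0,0,0,0,0,0,0.6]
    - [0,0,0,0,0,0,0.6]
    - [0,0,0,0,0,0,0.6]
    - [0,0,-1,0,0,0,0.6]
    - [0,0,-1,0,0,0,0.6]
    - [0,0,-1,0,0,0,0.6]
    - [0,0,-1,0,0,1,0.8]
    - [0,0,-1,0,0,1,0.8]

```text
time: 17.88
tool_pos: [539.8, 83.3, 183.1]
tcp_rot: [-180.0, 0.0, 76.6]
ft_force: [0.2, 0.2, 0.0]
finger_gap: 68.5
grip_force: 0.0
```

apply_moves:
  deltas:
    - [0,0,-1,0,0,1,0.8]
    - [0,0,-1,0,0,1,0.8]
    - [0,0,-1,0,0,1,0.8]
    - [0,0,0,0,0,1,0.8]
    - [0,0,0,0,0,1,0.8]
    - [0,0,0,0,0,1,0.8]
    - [0,0,0,0,0,1,0.8]
    - [0,0,0,0,0,1,0.8]

```text
time: 18.88
tool_pos: [539.8, 83.3, 272.0]
tcp_rot: [-180.0, 0.0, 39.9]
ft_force: [-0.0, 0.8, -0.4]
finger_gap: 68.6
grip_force: 0.0
```

apply_moves:
  deltas:
    - [0,0,0,0,0,1,0.8]
    - [0,0,0,0,0,1,0.8]
    - [0,0,0,0,0,1,0.8]
    - [0,0,0,0,0,1,0.8]
    - [0,0,0,0,0,1,0.8]
    - [0,0,0,0,0,1,0.8]
    - [0,0,0,0,0,1,0.8]
    - [0,0,0,0,0,1,0.8]

```text
time: 19.88
tool_pos: [539.8, 83.3, 272.0]
tcp_rot: [-180.0, 0.0, 3.2]
ft_force: [0.2, -0.1, -0.1]
finger_gap: 68.3
grip_force: 0.0
```

apply_moves:
  deltas:
    - [0,0,0,0,0,1,0.8]
    - [-0.3,-1,0,0,0,0.64,0.8]
    - [-0.3,-1,0,0,0,0,0.8]
    - [-0.3,-1,0,0,0,0,0.8]
    - [-0.3,-1,0,0,0,0,0.8]
    - [-0.3,-1,0,0,0,0,0.8]
    - [-0.3,-1,0,0,0,0,0.8]
    - [-0.3,-1,0,0,0,0,0.8]

```text
time: 20.88
tool_pos: [490.3, 297.9, 272.0]
tcp_rot: [180.0, 0.0, -4.1]
ft_force: [0.6, 0.3, 0.4]
finger_gap: 68.3
grip_force: 0.0
```

apply_moves:
  deltas:
    - [0,-0.8,0,0,0,0,0.8]
    - [0,0,0,0,0,0,0.8]

```text
time: 21.12
tool_pos: [491.9, 322.1, 271.8]
tcp_rot: [180.0, 0.0, -4.0]
ft_force: [-0.4, -0.6, 0.3]
finger_gap: 68.4
grip_force: 0.0
```

```bash
cat > look.py <<'E'
from h import *
import sys,json
n=sys.argv[1]
s=sense(); a=snapshot('wrist')[:,:,::-1]; cv2.imwrite(f'pics/{n}.png',a)
json.dump({k:np.array(v).tolist() for k,v in s.items()},open(f'{n}.json','w'))
print(s['time'],s['tool_pos'],s['tcp_rot'],s['joint_pos'].round(1))
E
python3 look.py w3
```

```text
21.125 [491.91189346 322.14282635 271.81469663] [ 1.79994120e+02  4.09824815e-02 -4.00226982e+00] [ 28.2   5.1  85.1   0.   89.9 122.2]
```

View pics/w3.png

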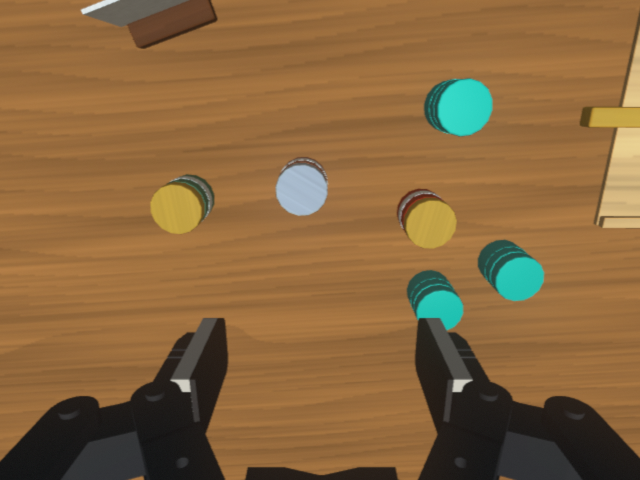

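The wrist view shows the lid centres: green (178,207), copper (302,189) and red (431,223). The turquoise decoys are at (465,107), (519,278) and (439,309).

Run:
```python
from h import *
import json
s=json.load(open('w3.json'));C=cam('wrist',s)
for n,u,v in [('green',178,207.5),('copper',302,189.5),('red',431,223),('t1',465.5,107),('t2',519,278),('t3',439.5,309)]: print(n,px(C,u,v,48).round(1))
```

```text
green [492.7 443.   48. ]
copper [500.8 337.2  48. ]
red [464.1 229.5  48. ]
t1 [557.3 203.8  48. ]
t2 [407.1 150.3  48. ]
t3 [381.  220.6  48. ]
```

Copper has been knocked aside, from (453,321) to (501,337). Red and green are where the top view put them. I pick copper first.

apply_moves:
  deltas:
    - [0.26,-0.52,1,0,0,0,0.8]
    - [0,0,1,0,0,0,0.8]
    - [0,0,1,0,0,0,0.8]
    - [0,0,1,0,0,0,0.8]
    - [0,0,1,0,0,0,0.8]
    - [0,0,1,0,0,0,0.8]
    - [0,0,1,0,0,0,0.8]
    - [0,0,0,0,0,0,0.8]

```text
time: 22.18
tool_pos: [499.3, 333.6, 59.3]
tcp_rot: [179.8, 0.3, -4.2]
ft_force: [0.1, 0.3, -1.0]
finger_gap: 68.3
grip_force: 0.0
```

apply_moves:
  deltas:
    - [0,0,0.7,0,0,0,0.8]
    - [0,0,0.63,0,0,0,0.8]
    - [0,0,0,0,0,0,0.8]
    - [0,0,0,0,0,0,0]
    - [0,0,0,0,0,0,0]
    - [0,0,0,0,0,0,0]
    - [0,0,0,0,0,0,0]
    - [0,0,0,0,0,0,0]
  grip_force: 40

```text
time: 23.18
tool_pos: [502.0, 336.3, 23.3]
tcp_rot: [-179.9, -0.1, -4.1]
ft_force: [0.4, 0.0, 6.1]
finger_gap: 43.3
grip_force: 40.9
```

apply_moves:
  deltas:
    - [0,0,-0.5,0,0,0,0]
    - [0,0,-1,0,0,0,0]
    - [0,0,-1,0,0,0,0]
    - [0,0,-1,0,0,0,0]
    - [0,0,-1,0,0,0,0]
    - [0,0,-0.5,0,0,0,0]
    - [0.15,0.98,0,0,0,0,0]
    - [0.15,0.98,0,0,0,0,0]

```text
time: 24.18
tool_pos: [505.6, 275.9, 172.1]
tcp_rot: [180.0, 0.0, -4.1]
ft_force: [0.5, -0.8, -1.3]
finger_gap: 42.9
grip_force: 41.0
```

apply_moves:
  deltas:
    - [0.15,0.98,0,0,0,0,0]
    - [0.15,0.98,0,0,0,0,0]
    - [0.15,0.98,0,0,0,0,0]
    - [0.15,0.98,0,0,0,0,0]
    - [0.15,0.98,0,0,0,0,0]
    - [0.15,0.98,0,0,0,0,0]
    - [0.15,0.98,0,0,0,0,0]
    - [0.15,0.98,0,0,0,0,0]

```text
time: 25.18
tool_pos: [524.4, 38.4, 171.8]
tcp_rot: [180.0, 0.1, -4.1]
ft_force: [0.9, 0.0, -1.8]
finger_gap: 42.8
grip_force: 41.0
```

apply_moves:
  deltas:
    - [0.15,0.98,0,0,0,0,0]
    - [0.15,0.98,0,0,0,0,0]
    - [0.0,0.98,0,0,0,0,0]
    - [0,0,0,0,0,0,0]
    - [0,0,0,0,0,0,0]

```text
time: 25.8
tool_pos: [527.3, -48.9, 172.0]
tcp_rot: [-180.0, 0.1, -4.2]
ft_force: [-0.2, -0.3, -1.7]
finger_gap: 43.2
grip_force: 41.1
```

```bash
python3 look.py w4
```

```text
25.8 [527.32655633 -48.87888589 171.97944602] [-1.79971887e+02  5.32129706e-02 -4.15240911e+00] [-10.9  -0.7 101.5   0.   79.2  83.3]
```

View pics/w4.png

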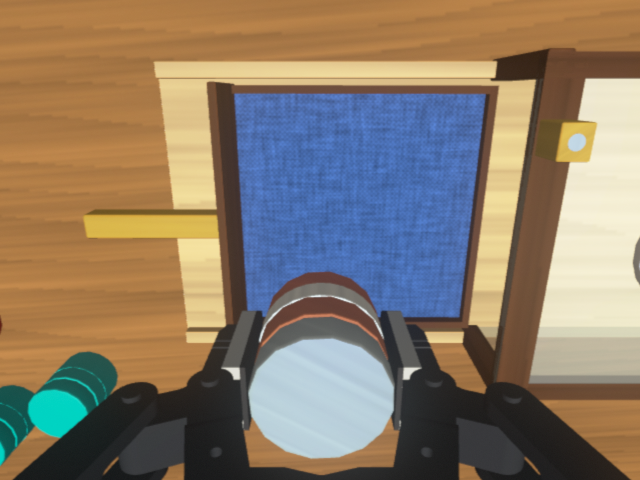

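The wrist view shows the empty tray and the held copper tin. I check the tray corners: back-far (497,87), back-near (468,327) and panel far (209,83).

Run:
```python
from h import *
import json
s=json.load(open('w4.json'));C=cam('wrist',s)
c,q=np.cos(np.radians(4.1)),np.sin(np.radians(4.1))
for n,u,v,z,l in [('bf',497,87,18,(85,-85)),('bn',468,327,18,(-85,-85)),('pf',209,83,60,(86,85)),('pfi',232,83,60,(86,81)),('h',84,212,40,(8,175)),('hn',84,237,40,(-8,175))]:
    p=px(C,u,v,z); print(n,p.round(1),'origin',(p[:2]-np.array([l[0]*c+l[1]*q,-l[0]*q+l[1]*c])).round(1))
```

```text
bf [ 606.7 -164.1   18. ] origin [528.  -73.2]
bn [ 438.  -152.8   18. ] origin [528.9 -74. ]
pf [620.3   3.4  60. ] origin [528.5 -75.2]
pfi [619.4  -8.7  60. ] origin [527.9 -83.3]
h [551.4  98.4  40. ] origin [530.9 -75.6]
hn [535.1 102.6  40. ] origin [530.5 -72.5]
```

apply_moves:
  deltas:
    - [0.1,0,1,0,0,0,0]
    - [0,0,1,0,0,0,0]
    - [0,0,1,0,0,0,0]
    - [0,0,0.8,0,0,0,0]
    - [0,0,0.4,0,0,0,0]
    - [0,0,0.2,0,0,0,0]
    - [0,0,0.15,0,0,0,0]
    - [0,0,0,0,0,0,0]

```text
time: 26.85
tool_pos: [531.1, -49.5, 36.3]
tcp_rot: [180.0, -0.0, -4.1]
ft_force: [0.4, 0.8, -1.0]
finger_gap: 43.0
grip_force: 41.1
```

apply_moves:
  deltas:
    - [0,0,0,0,0,0,0.65]
    - [0,0,0,0,0,0,0.65]
    - [0,0,-0.5,0,0,0,0.65]
    - [0,0,-1,0,0,0,0.65]
    - [0,0,-1,0,0,0,0.65]
    - [0,0,-1,0,0,0,0.65]
    - [0,0,-1,0,0,0,0.65]
    - [0,0,0,0,0,0,0.8]

```text
time: 27.85
tool_pos: [533.0, -49.9, 175.5]
tcp_rot: [180.0, -0.4, -4.1]
ft_force: [0.3, 0.3, -0.2]
finger_gap: 68.0
grip_force: 0.0
```

apply_moves:
  deltas:
    - [-0.32,-1,0,0,0,0,0.8]
    - [-0.32,-1,0,0,0,0,0.8]
    - [-0.32,-1,0,0,0,0,0.8]
    - [-0.32,-1,0,0,0,0,0.8]
    - [-0.32,-1,0,0,0,0,0.8]
    - [-0.32,-1,0,0,0,0,0.8]
    - [-0.32,-1,0,0,0,0,0.8]
    - [-0.32,-1,0,0,0,0,0.8]

```text
time: 28.85
tool_pos: [470.6, 196.3, 170.6]
tcp_rot: [180.0, 0.0, -4.1]
ft_force: [0.3, 0.0, -0.1]
finger_gap: 68.5
grip_force: 0.0
```

apply_moves:
  deltas:
    - [-0.33,-1,0,0,0,0,0.8]
    - [0,-0.12,0,0,0,0,0.8]
    - [0,0,0,0,0,0,0.8]

```text
time: 29.22
tool_pos: [463.8, 229.4, 170.6]
tcp_rot: [180.0, 0.0, -4.1]
ft_force: [-0.1, 0.1, -0.1]
finger_gap: 68.3
grip_force: 0.0
```

```bash
python3 look.py w5
python3 - <<'E'
from h import *
import json
C=cam('wrist',json.load(open('w5.json')))
a=cv2.imread('pics/w5.png');h=cv2.cvtColor(a,cv2.COLOR_BGR2HSV)
for n,p in [('red',(464.1,229.5,48)),('green',(492.7,443,48))]:
    u,v=proj(C,p).round(0).astype(int); print(n,u,v)
m=cv2.inRange(h,(20,120,90),(30,255,255)); m[330:]=0
k,l,st,ce=cv2.connectedComponentsWithStats(m)
for i in range(1,k):
    if st[i,4]>400: print(st[i],ce[i].round(1),px(C,*ce[i],48).round(1))
E
```

```text
29.225 [463.76289218 229.40806752 170.64789965] [ 1.79965937e+02  1.75782212e-02 -4.08385086e+00] [ 20.7  -2.6 103.5  -0.   79.1 114.7]
red 320 236
green -34 216
[ 533   72  107   30 3053] [587.5  86.6] [540.5  76.3  48. ]
[ 286  202   69   69 3750] [319.9 236.3] [464.2 229.8  48. ]
```

Red lid confirmed at (320,236) → (464,230). I pick it.

apply_moves:
  deltas:
    - [0,0,1,0,0,0,0.8]
    - [0,0,1,0,0,0,0.8]
    - [0,0,1,0,0,0,0.8]
    - [0,0,1,0,0,0,0.8]
    - [0,0,0.6,0,0,0,0.8]
    - [0,0,0.35,0,0,0,0.8]
    - [0,0,0,0,0,0,0.8]

```text
time: 30.15
tool_pos: [463.8, 229.4, 22.2]
tcp_rot: [180.0, 0.0, -4.1]
ft_force: [0.3, -0.1, 0.0]
finger_gap: 68.4
grip_force: 0.0
```

apply_moves:
  deltas:
    - [0,0,0,0,0,0,0]
    - [0,0,0,0,0,0,0]
    - [0,0,0,0,0,0,0]
    - [0,0,0,0,0,0,0]
    - [0,0,0,0,0,0,0]

```text
time: 30.78
tool_pos: [465.0, 230.1, 23.8]
tcp_rot: [-179.9, -0.1, -4.1]
ft_force: [0.0, -1.6, 6.0]
finger_gap: 43.3
grip_force: 40.9
```

apply_moves:
  deltas:
    - [0,0,-0.5,0,0,0,0]
    - [0,0,-1,0,0,0,0]
    - [0,0,-1,0,0,0,0]
    - [0,0,-1,0,0,0,0]
    - [0,0,-1,0,0,0,0]
    - [0,0,-0.5,0,0,0,0]
    - [0.13,1,0,0,0,0,0]
    - [0.13,1,0,0,0,0,0]

```text
time: 31.78
tool_pos: [467.0, 168.8, 172.4]
tcp_rot: [180.0, 0.0, -4.1]
ft_force: [1.7, -1.0, -1.4]
finger_gap: 42.9
grip_force: 41.0
```

apply_moves:
  deltas:
    - [0.13,1,0,0,0,0,0]
    - [0.13,1,0,0,0,0,0]
    - [0.13,1,0,0,0,0,0]
    - [0.13,1,0,0,0,0,0]
    - [0.13,1,0,0,0,0,0]
    - [0.13,1,0,0,0,0,0]
    - [0.13,1,0,0,0,0,0]
    - [0,0.1,0,0,0,0,0]

```text
time: 32.78
tool_pos: [478.9, -46.6, 172.1]
tcp_rot: [180.0, 0.0, -4.3]
ft_force: [0.1, 0.2, -1.3]
finger_gap: 43.2
grip_force: 41.0
```

apply_moves:
  deltas:
    - [0,0,0.5,0,0,0,0]
    - [0,0,1,0,0,0,0]
    - [0,0,1,0,0,0,0]
    - [0,0,1,0,0,0,0]
    - [0,0,0.5,0,0,0,0]
    - [0,0,0.35,0,0,0,0]
    - [0,0,0.18,0,0,0,0]
    - [0,0,0,0,0,0,0]

```text
time: 33.78
tool_pos: [479.6, -45.2, 36.8]
tcp_rot: [180.0, -0.0, -4.1]
ft_force: [0.4, 0.4, -0.6]
finger_gap: 43.4
grip_force: 41.0
```

apply_moves:
  deltas:
    - [0,0,0,0,0,0,0.65]
    - [0,0,0,0,0,0,0.65]
    - [0,0,-0.5,0,0,0,0.65]
    - [0,0,-1,0,0,0,0.65]
    - [0,0,-1,0,0,0,0.65]
    - [0,0,-1,0,0,0,0.65]
    - [0,0,-1,0,0,0,0.65]
    - [0,0,0,0,0,0,0.8]

```text
time: 34.78
tool_pos: [481.5, -45.6, 175.9]
tcp_rot: [180.0, -0.4, -4.1]
ft_force: [-0.0, 0.1, -0.2]
finger_gap: 68.1
grip_force: 0.0
```

apply_moves:
  deltas:
    - [-0.045,-1,0,0,0,0,0.8]
    - [-0.045,-1,0,0,0,0,0.8]
    - [-0.045,-1,0,0,0,0,0.8]
    - [-0.045,-1,0,0,0,0,0.8]
    - [-0.045,-1,0,0,0,0,0.8]
    - [-0.045,-1,0,0,0,0,0.8]
    - [-0.045,-1,0,0,0,0,0.8]
    - [-0.045,-1,0,0,0,0,0.8]

```text
time: 35.78
tool_pos: [485.3, 195.9, 171.2]
tcp_rot: [180.0, 0.0, -4.1]
ft_force: [0.0, 0.9, -0.4]
finger_gap: 68.4
grip_force: 0.0
```

apply_moves:
  deltas:
    - [-0.045,-1,0,0,0,0,0.8]
    - [-0.045,-1,0,0,0,0,0.8]
    - [-0.045,-1,0,0,0,0,0.8]
    - [-0.045,-1,0,0,0,0,0.8]
    - [-0.045,-1,0,0,0,0,0.8]
    - [-0.045,-1,0,0,0,0,0.8]
    - [-0.045,-1,0,0,0,0,0.8]
    - [-0.045,-1,0,0,0,0,0.8]

```text
time: 36.78
tool_pos: [491.9, 435.9, 170.9]
tcp_rot: [180.0, 0.0, -4.1]
ft_force: [0.6, -0.9, -0.2]
finger_gap: 68.5
grip_force: 0.0
```

apply_moves:
  deltas:
    - [0,-0.27,0,0,0,0,0.8]
    - [0,0,0,0,0,0,0.8]

```text
time: 37.02
tool_pos: [492.6, 443.1, 171.0]
tcp_rot: [180.0, 0.0, -4.1]
ft_force: [0.5, -0.5, 0.1]
finger_gap: 68.2
grip_force: 0.0
```

```bash
python3 look.py w6
python3 - <<'E'
from h import *
import json
C=cam('wrist',json.load(open('w6.json')))
a=cv2.imread('pics/w6.png');h=cv2.cvtColor(a,cv2.COLOR_BGR2HSV)
m=cv2.inRange(h,(20,120,90),(30,255,255)); m[330:]=0
k,l,st,ce=cv2.connectedComponentsWithStats(m)
for i in range(1,k):
    if st[i,4]>400: print(st[i],ce[i].round(1),px(C,*ce[i],48).round(1))
E
```

```text
37.025 [492.55392696 443.08825963 170.9779088 ] [ 1.79952692e+02  3.36980805e-02 -4.08730631e+00] [ 37.5  19.5  79.2  -0.   81.4 131.6]
[ 283  201   70   70 3825] [317.1 236.1] [493.1 445.2  48. ]
```

apply_moves:
  deltas:
    - [0,-0.07,1,0,0,0,0.8]
    - [0,0,1,0,0,0,0.8]
    - [0,0,1,0,0,0,0.8]
    - [0,0,1,0,0,0,0.8]
    - [0,0,0.6,0,0,0,0.8]
    - [0,0,0.35,0,0,0,0.8]
    - [0,0,0,0,0,0,0.8]

```text
time: 37.95
tool_pos: [492.9, 444.9, 22.8]
tcp_rot: [180.0, 0.0, -4.1]
ft_force: [-0.3, -0.3, 0.3]
finger_gap: 68.2
grip_force: 0.0
```

apply_moves:
  deltas:
    - [0,0,0,0,0,0,0]
    - [0,0,0,0,0,0,0]
    - [0,0,0,0,0,0,0]
    - [0,0,0,0,0,0,0]
    - [0,0,0,0,0,0,0]

```text
time: 38.58
tool_pos: [494.0, 446.1, 24.7]
tcp_rot: [-179.9, -0.1, -4.1]
ft_force: [-0.6, -0.6, 6.8]
finger_gap: 43.5
grip_force: 41.1
```

apply_moves:
  deltas:
    - [0,0,-0.5,0,0,0,0]
    - [0,0,-1,0,0,0,0]
    - [0,0,-1,0,0,0,0]
    - [0,0,-1,0,0,0,0]
    - [0,0,-1,0,0,0,0]
    - [0,0,-0.5,0,0,0,0]
    - [0.26,1,0,0,0,0,0]
    - [0.26,1,0,0,0,0,0]

```text
time: 39.58
tool_pos: [503.9, 383.8, 172.8]
tcp_rot: [180.0, 0.0, -4.1]
ft_force: [0.5, -0.7, -1.4]
finger_gap: 43.3
grip_force: 41.1
```

apply_moves:
  deltas:
    - [0.26,1,0,0,0,0,0]
    - [0.26,1,0,0,0,0,0]
    - [0.26,1,0,0,0,0,0]
    - [0.26,1,0,0,0,0,0]
    - [0.26,1,0,0,0,0,0]
    - [0.26,1,0,0,0,0,0]
    - [0.26,1,0,0,0,0,0]
    - [0.26,1,0,0,0,0,0]

```text
time: 40.58
tool_pos: [548.8, 139.5, 172.5]
tcp_rot: [180.0, 0.1, -4.1]
ft_force: [-0.6, 0.1, -1.4]
finger_gap: 43.3
grip_force: 41.1
```

apply_moves:
  deltas:
    - [0.26,1,0,0,0,0,0]
    - [0.26,1,0,0,0,0,0]
    - [0.26,1,0,0,0,0,0]
    - [0.26,1,0,0,0,0,0]
    - [0.26,1,0,0,0,0,0]
    - [0.26,1,0,0,0,0,0]
    - [0,0.34,0,0,0,0,0]
    - [0,0,0,0,0,0,0]

```text
time: 41.58
tool_pos: [581.7, -52.8, 172.6]
tcp_rot: [-180.0, 0.1, -4.2]
ft_force: [-0.0, -0.2, -1.7]
finger_gap: 43.2
grip_force: 41.1
```

apply_moves:
  deltas:
    - [0,0,0.5,0,0,0,0]
    - [0,0,1,0,0,0,0]
    - [0,0,1,0,0,0,0]
    - [0,0,1,0,0,0,0]
    - [0,0,0.5,0,0,0,0]
    - [0,0,0.35,0,0,0,0]
    - [0,0,0.18,0,0,0,0]
    - [0,0,0,0,0,0,0]

```text
time: 42.58
tool_pos: [582.5, -52.6, 37.5]
tcp_rot: [180.0, -0.0, -4.1]
ft_force: [0.9, -0.7, -1.5]
finger_gap: 43.2
grip_force: 41.1
```

apply_moves:
  deltas:
    - [0,0,0,0,0,0,0.65]
    - [0,0,0,0,0,0,0.65]
    - [0,0,-0.5,0,0,0,0.65]
    - [0,0,-1,0,0,0,0.65]
    - [0,0,-1,0,0,0,0.65]
    - [0,0,-1,0,0,0,0.65]
    - [0,0,-1,0,0,0,0.65]
    - [0,0,0,0,0,-1,0.6]

```text
time: 43.58
tool_pos: [584.6, -53.0, 177.5]
tcp_rot: [179.9, -0.4, 0.5]
ft_force: [-0.3, 0.8, -0.6]
finger_gap: 51.2
grip_force: 0.0
```

apply_moves:
  deltas:
    - [0,0,0,0,0,-1,0.6]
    - [0,0,0,0,0,-1,0.6]
    - [0,0,0,0,0,-1,0.6]
    - [0,0,0,0,0,-1,0.6]
    - [0,0,0,0,0,-1,0.6]
    - [0,0,0,0,0,-1,0.6]
    - [0,0,0,0,0,-1,0.6]
    - [0,0,0,0,0,-1,0.6]

```text
time: 44.58
tool_pos: [582.5, -52.6, 173.7]
tcp_rot: [179.9, -0.1, 37.3]
ft_force: [0.4, 0.4, 0.7]
finger_gap: 51.8
grip_force: 0.0
```

apply_moves:
  deltas:
    - [0,0,0,0,0,-1,0.6]
    - [0,0,0,0,0,-1,0.6]
    - [0,0,0,0,0,-1,0.6]
    - [0,0,0,0,0,-1,0.6]
    - [0,0,0,0,0,-1,0.6]
    - [0,0,0,0,0,-1,0.6]
    - [0,0,0,0,0,-1,0.6]
    - [0,0,0,0,0,-1,0.6]

```text
time: 45.58
tool_pos: [582.5, -52.6, 173.7]
tcp_rot: [179.9, -0.0, 73.9]
ft_force: [0.2, 0.3, 0.1]
finger_gap: 50.9
grip_force: 0.0
```

apply_moves:
  deltas:
    - [0,0,0,0,0,-1,0.6]
    - [0,0,0,0,0,-1,0.6]
    - [0,0,0,0,0,-0.64,0.6]
    - [0.9,-1,0,0,0,0,0.6]
    - [1,-0.7,0,0,0,0,0.6]
    - [1,0,0,0,0,0,0.6]
    - [1,0,0,0,0,0,0.6]
    - [0.5,0,0,0,0,0,0.6]

```text
time: 46.58
tool_pos: [541.1, 84.0, 173.5]
tcp_rot: [179.9, -0.0, 86.0]
ft_force: [-0.1, -0.3, 0.8]
finger_gap: 51.3
grip_force: 0.0
```

apply_moves:
  deltas:
    - [0,0,0,0,0,0,0.6]

```text
time: 46.7
tool_pos: [541.0, 83.2, 172.8]
tcp_rot: [180.0, 0.0, 86.0]
ft_force: [-0.2, -0.0, 0.2]
finger_gap: 51.2
grip_force: 0.0
```

```bash
python3 look.py w7
```

```text
46.7 [540.97729117  83.23210449 172.77100129] [1.79954762e+02 5.06400256e-03 8.59833034e+01] [ 3.4  1.9 98.8 -0.  79.2  7.4]
```

View pics/w7.png

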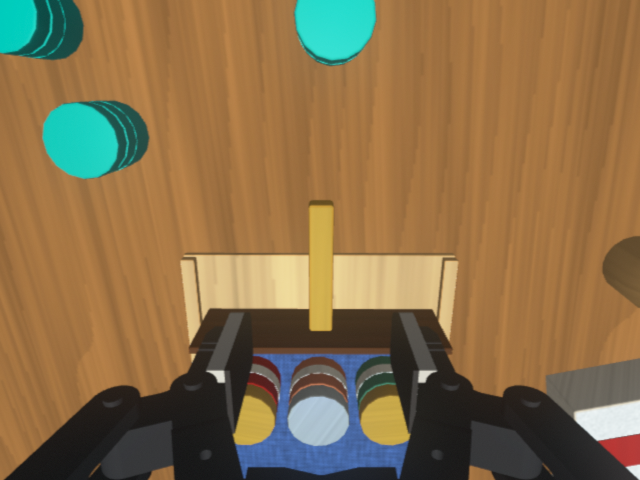

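All three tins stand in the tray, with lids at (252,415), (318,415) and (388,415), and the handle is centred at u=320. I grip it and slide gently home.

apply_moves:
  deltas:
    - [0,0,1,0,0,0,0.6]
    - [0,0,1,0,0,0,0.6]
    - [0,0,1,0,0,0,0.6]
    - [0,0,1,0,0,0,0.6]
    - [0,0,0.5,0,0,0,0.6]
    - [0,0,0.25,0,0,0,0.6]
    - [0,0,0,0,0,0,0.6]

```text
time: 47.62
tool_pos: [541.0, 82.4, 29.9]
tcp_rot: [180.0, 0.0, 85.9]
ft_force: [0.1, 0.3, 0.2]
finger_gap: 51.3
grip_force: 0.0
```

apply_moves:
  deltas:
    - [0,0,0,0,0,0,0]
    - [0,0,0,0,0,0,0]
    - [0,0,0,0,0,0,0]
    - [0,0,0,0,0,0,0]
    - [0,0,0,0,0,0,0]
    - [0,0,0,0,0,0,0]
  grip_force: 50

```text
time: 48.38
tool_pos: [541.6, 82.8, 30.8]
tcp_rot: [179.9, -0.0, 85.9]
ft_force: [-2.1, 0.3, 5.0]
finger_gap: 15.0
grip_force: 51.8
```

apply_moves:
  deltas:
    - [-0.05,0,0,0,0,0,0]
    - [-0.1,0,0,0,0,0,0]
    - [-0.15,0,0,0,0,0,0]
    - [-0.2,0,0,0,0,0,0]
    - [-0.25,0,0,0,0,0,0]
    - [-0.25,0,0,0,0,0,0]
    - [-0.25,0,0,0,0,0,0]
    - [-0.25,0,0,0,0,0,0]

```text
time: 49.38
tool_pos: [538.6, 39.0, 30.8]
tcp_rot: [179.9, -0.1, 85.9]
ft_force: [0.6, 7.0, 4.5]
finger_gap: 15.0
grip_force: 51.5
```

apply_moves:
  deltas:
    - [-0.25,0,0,0,0,0,0]
    - [-0.25,0,0,0,0,0,0]
    - [-0.25,0,0,0,0,0,0]
    - [-0.25,0,0,0,0,0,0]
    - [-0.25,0,0,0,0,0,0]
    - [-0.25,0,0,0,0,0,0]
    - [-0.25,0,0,0,0,0,0]
    - [-0.25,0,0,0,0,0,0]

```text
time: 50.38
tool_pos: [534.4, -20.9, 30.8]
tcp_rot: [179.9, -0.1, 85.9]
ft_force: [0.5, 7.6, 4.5]
finger_gap: 15.2
grip_force: 51.6
```

apply_moves:
  deltas:
    - [-0.25,0,0,0,0,0,0]
    - [-0.25,0,0,0,0,0,0]
    - [-0.25,0,0,0,0,0,0]
    - [-0.25,0,0,0,0,0,0]
    - [-0.25,0,0,0,0,0,0]
    - [-0.25,0,0,0,0,0,0]
    - [-0.25,0,0,0,0,0,0]
    - [-0.25,0,0,0,0,0,0]

```text
time: 51.38
tool_pos: [530.1, -80.8, 30.8]
tcp_rot: [179.9, -0.1, 85.9]
ft_force: [0.7, 7.1, 5.1]
finger_gap: 14.7
grip_force: 51.7
```

apply_moves:
  deltas:
    - [-0.2,0,0,0,0,0,0]
    - [-0.15,0,0,0,0,0,0]
    - [-0.1,0,0,0,0,0,0]
    - [-0.1,0,0,0,0,0,0]
    - [-0.07,0,0,0,0,0,0]
    - [-0.05,0,0,0,0,0,0]
    - [-0.05,0,0,0,0,0,0]
    - [0,0,0,0,0,0,0]

```text
time: 52.38
tool_pos: [528.5, -102.3, 30.8]
tcp_rot: [179.9, -0.1, 85.9]
ft_force: [-0.5, 7.1, 5.3]
finger_gap: 14.9
grip_force: 51.7
```

apply_moves:
  deltas:
    - [-0.05,0,0,0,0,0,0]
    - [-0.05,0,0,0,0,0,0]
    - [0,0,0,0,0,0,0]

```text
time: 52.75
tool_pos: [528.3, -104.8, 30.8]
tcp_rot: [179.9, -0.1, 85.9]
ft_force: [1.3, 9.7, 5.6]
finger_gap: 15.0
grip_force: 51.8
```

apply_moves:
  deltas:
    - [-0.05,0,0,0,0,0,0]
    - [0,0,0,0,0,0,0]

```text
time: 53.0
tool_pos: [528.3, -104.9, 30.8]
tcp_rot: [179.9, -0.3, 85.9]
ft_force: [1.1, 17.5, 8.0]
finger_gap: 15.3
grip_force: 52.0
```

apply_moves:
  deltas:
    - [0,0,0,0,0,0,0.6]
    - [0,0,0,0,0,0,0.6]
    - [0,0,0,0,0,0,0.6]
    - [0,0,-1,0,0,0,0.6]
    - [0,0,-1,0,0,0,0.6]
    - [0,0,-1,0,0,0,0.6]
    - [0,0,-1,0,0,0,0.6]
    - [0,0,-1,0,0,0,0.6]

```text
time: 54.0
tool_pos: [526.9, -108.1, 180.5]
tcp_rot: [-180.0, 0.0, 85.9]
ft_force: [1.0, 0.1, -0.8]
finger_gap: 50.9
grip_force: 0.0
```

apply_moves:
  deltas:
    - [-1,-0.1,0,0,0,0,0.6]
    - [-1,0,0,0,0,0,0.6]
    - [-1,0,0,0,0,0,0.6]
    - [-1,0,0,0,0,0,0.6]
    - [-0.95,0,0,0,0,0,0.6]
    - [0,0,0,0,0,1,0.6]
    - [0,0,0,0,0,1,0.6]
    - [0,0,0,0,0,0.14,0.6]

```text
time: 55.0
tool_pos: [513.2, -256.1, 179.4]
tcp_rot: [-180.0, 0.0, 76.1]
ft_force: [0.8, 0.8, -0.1]
finger_gap: 51.0
grip_force: 0.0
```

```bash
python3 look.py w8
python3 - <<'E'
from h import *
import json
C=cam('wrist',json.load(open('w8.json')))
o=np.array([514.3,-254.1,122]);d=np.array([np.cos(np.radians(76.1)),np.sin(np.radians(76.1)),0])
print(proj(C,o+21*d),proj(C,o-21*d))
E
```

```text
55.0 [ 513.22398463 -256.09931027  179.41767856] [-1.79979286e+02  2.28271391e-03  7.60515740e+01] [-31.6   5.7  94.1  -0.   80.2 -17.7]
[321.9588669  233.46208388] [321.96064872 315.25785055]
```

View pics/w8.png

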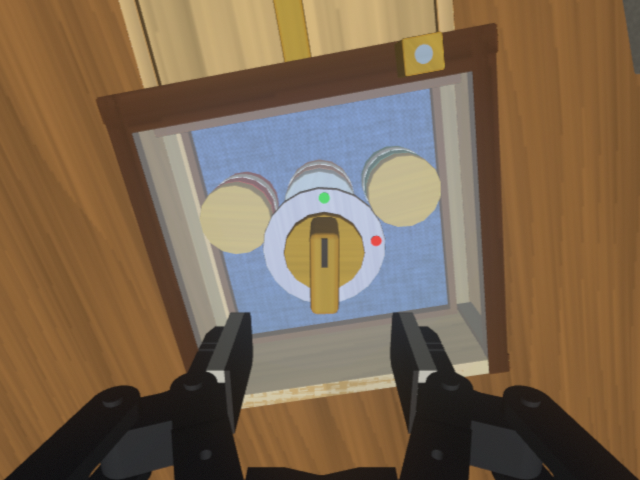

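The tins stand inside the closed case and the bar lies at (324,235–313) pointing to green. I grip it and turn back.

apply_moves:
  deltas:
    - [0.08,0.035,0,0,0,0,0.6]
    - [0,0,1,0,0,0,0.6]
    - [0,0,0.8,0,0,0,0.6]
    - [0,0,0.47,0,0,0,0.6]
    - [0,0,0,0,0,0,0.6]

```text
time: 55.68
tool_pos: [514.4, -253.1, 110.4]
tcp_rot: [-179.9, -0.0, 76.1]
ft_force: [0.4, -0.1, -0.6]
finger_gap: 51.5
grip_force: 0.0
```

apply_moves:
  deltas:
    - [0,0,0,0,0,0,0]
    - [0,0,0,0,0,0,0]
    - [0,0,0,0,0,0,0]
    - [0,0,0,0,0,0,0]
    - [0,0,0,0,0,0,0]
    - [0,0,0,0,0,0,0]
  grip_force: 70

```text
time: 56.42
tool_pos: [515.4, -254.1, 113.1]
tcp_rot: [179.9, 0.0, 76.1]
ft_force: [-4.1, 0.9, 5.9]
finger_gap: 12.5
grip_force: 69.0
```

apply_moves:
  deltas:
    - [0,0,0,0,0,1,0]
    - [0,0,0,0,0,1,0]
    - [0,0,0,0,0,1,0]
    - [0,0,0,0,0,1,0]
    - [0,0,0,0,0,1,0]
    - [0,0,0,0,0,1,0]
    - [0,0,0,0,0,1,0]
    - [0,0,0,0,0,1,0]

```text
time: 57.42
tool_pos: [515.3, -254.0, 113.1]
tcp_rot: [179.9, 0.0, 39.3]
ft_force: [-3.8, 1.5, 6.7]
finger_gap: 12.4
grip_force: 69.0
```

apply_moves:
  deltas:
    - [0,0,0,0,0,1,0]
    - [0,0,0,0,0,1,0]
    - [0,0,0,0,0,1,0]
    - [0,0,0,0,0,1,0]
    - [0,0,0,0,0,1,0]
    - [0,0,0,0,0,1,0]
    - [0,0,0,0,0,1,0]
    - [0,0,0,0,0,1,0]

```text
time: 58.42
tool_pos: [515.3, -254.1, 113.1]
tcp_rot: [180.0, -0.0, 2.6]
ft_force: [-4.3, 2.4, 6.6]
finger_gap: 12.7
grip_force: 69.1
```

apply_moves:
  deltas:
    - [0,0,0,0,0,1,0]
    - [0,0,0,0,0,0.5,0]
    - [0,0,0,0,0,0,0]
    - [0,0,0,0,0,0,0]

```text
time: 58.92
tool_pos: [515.3, -254.1, 113.1]
tcp_rot: [180.0, -0.0, -4.1]
ft_force: [-4.6, 2.3, 5.6]
finger_gap: 12.5
grip_force: 69.1
```

apply_moves:
  deltas:
    - [0,0,0,0,0,0,0.6]
    - [0,0,0,0,0,0,0.6]
    - [0,0,0,0,0,0,0.6]
    - [0,0,-1,0,0,0,0.6]
    - [0,0,-1,0,0,0,0.6]
    - [0,0,-1,0,0,0,0.6]
    - [0,0,-1,0,0,0,0.6]
    - [0,0,0,0,0,0,0.6]

```text
time: 59.92
tool_pos: [516.6, -254.6, 234.8]
tcp_rot: [179.8, -0.3, -4.1]
ft_force: [0.5, -0.9, -0.5]
finger_gap: 51.5
grip_force: 0.0
```

```bash
python3 look.py w9; python3 -c "
from h import *
a=cv2.imread('pics/w9.png');b=snapshot('scene')[:,:,::-1]
cv2.imwrite('pics/w10.png',np.hstack([cv2.resize(a,(440,330)),cv2.resize(b[110:250,170:350],(360,280)) if 0 else cv2.resize(b,(360,330))]))"
```

```text
59.925 [ 516.62254858 -254.61552847  234.80634662] [179.8495724   -0.29689651  -4.1240199 ] [-31.3   3.7  90.3   0.   85.6  62.8]
```

View pics/w10.png

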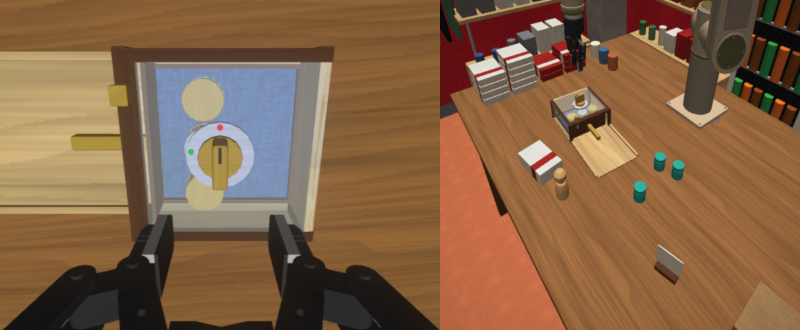

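The black line points to the red dot (locked), the tray is home and the three tins stand inside. The bystanders and decoys are unmoved.

```bash
python3 -c "
from bench import *
print(hand_in())"
```

```text
the job is handed in; nothing more can be done
None
```

The job is done and handed in at about 60 s: the red, copper and green tins stand upright in the tray, the tray is fully home, the knob is turned back to locked, and the doll, gift box, price card and turquoise decoys were not touched.

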